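Load the analyser's control jar and the three stirrers

ROBOT

A 7-joint arm with a two-finger parallel gripper is mounted at the origin on the work surface. World frame = base frame: x ahead of the robot, y to its left, z up, the work surface at z = 0. Lengths are in mm, angles in rad, forces in N, time in s.
With the tool pointing down it reaches from about 400 to 900 mm from the base axis. Payload 5.6 kg.
Tool frame: the origin (TCP) lies midway between the tips of the shut fingers; the grasp point (between the pads) lies 19 mm behind it; z points along the fingers, y is the line along which they close (so a half turn about z gives the same grasp; the last joint's range is limited). The gripper opens to 92 mm and grips with 3 to 60 N. Pads are 20 mm wide; open, the fingers measure 128 mm over their backs; the gripper's body (75 mm by 189 mm) begins 69 mm behind the grasp point.
Start: joints at [-1.162, 0.468, -0.012, 1.603, 0.006, 1.071, -0.056], TCP at [283.821, 584.769, 214.592] pointing down, gripper open.
Joint ranges: [-2.53, 2.53], [-0.31, 2.02], [-1.57, 1.55], [0.28, 2.44], [-1.29, 4.43], [0.15, 1.84], [-2.92, 2.92]. Speed limits (rad/s): [2.57, 2.57, 3.14, 3.14, 3.14, 3.14, 3.14].

INTERFACE

Orientations are given as a rotation vector (axis times angle).
In Python, from cell import robot, grip, kin, viewer gives the robot as it stands. Calls block until the motion is done:
- robot.movep(position, orientation): joint-space move of the TCP to a pose.
- robot.servo_line(position, feed=150, rotation=None): straight line of the TCP; rotation=None keeps the orientation; feed is the mean speed in mm/s.
- robot.goto_joints(angles): joint-space move.
- grip(opening, newtons=None): opening from 0.0 (shut) to 1.0 (fully open); newtons is the grip in N (None keeps the last); returns when the fingers have stopped.
- robot.hold(seconds).
- kin.ik(position, orientation): joint angles nearest the present ones, or None.
- robot.observe(): the state.
- viewer.read_camera(name): name is "side" or "top"; returns the picture (384x512x3 uint8, red, green, blue); there is no depth.
- viewer.camera_info(name): a dict with "camera_matrix" (3x3 intrinsics, pixels), "k1" (the pictures are not rectified: a ray, as slopes to the right and down, at radius r is drawn at 1 + k1 r^2 times it, then the intrinsics apply), "R" (3x3) and "t" (3): a world point X has camera coordinates R X + t. Camera axes: x right, y down, z forward; pixel columns grow to the right and rows downward; lengths in mm; the calibration is good to about 2 mm. A picture is of the moment at which its call begins. camera_info takes no time and is no camera call.
A pose or a line that the arm cannot do raises robot.IKError and nothing moves.
- robot.job_done(): hands the job in; it is judged then, once.
Trained networks look in the newest picture that a camera, given by its name, has taken for a name from the list of things; names that differ only in an ending like _2 or _b are one class to them, and where a whole thing is asked for, a point or a joint stands for the part that bears it (a point fixed in the world has none). Each returns a list of dicts, best first, with "confidence" (0 to 1); they miss things now and then, are a little off and sometimes report something else, mostly with a low value. They report only what shows in the picture. A call takes as long as a camera call.
- viewer.silhouettes(name, camera): "mask" (384x512 bool, what is visible of it).
- viewer.pinpoint(name, camera): "at" ([x, y, z] in mm, in the coordinates of the camera as it stood for that picture, good to about 4 mm: a listed point, or the origin of a listed thing).
The state is a dict: "t": time; "joints": joint angles; "joint_velocities": joint speeds; "joint_torque": joint torques, N m; "tcp_pos": TCP position; "tcp_rot": TCP orientation; "contact_force": force on the tool from outside, world axes, zero at the start; "wrist_torque": the same for the moment, N m; "grip_width": opening from 0.0 (shut) to 1.0 (fully open); "grip_force": force on a finger pad.
Only numpy, scipy, OpenCV 4.12 (cv2) and the standard library are available. Lean on these libraries where they do the work, as an engineer would, in place of code of your own. Each camera call takes 0.05 s, during which the arm holds its last target. There are 200 camera calls.

TASK

First lay the green-capped control jar on its side across the analyser's feed chute, with its cap at the chute's green wall, and let it roll down to rest against the stop. Then stand the red-, yellow- and blue-capped sample jars upright on the stirrers, each wholly on the disc of its own cap's colour, setting them down rather than dropping them. Leave the two black-capped blanks where they stand.

Things in the scene. Friction and masses are not known exactly. Their poses are not given: they have to be found in the camera images.
- jar_red: upright closed plastic sample jar, a plain cylinder 44 mm in diameter and 64 mm tall (the top 18 mm is the cap, as wide as the jar), cream body, red cap, about 70 g. Origin: centre of its underside, z up. It belongs on the stirrer with the red disc.
- jar_yellow: upright closed plastic sample jar, a plain cylinder 44 mm in diameter and 64 mm tall (the top 18 mm is the cap, as wide as the jar), cream body, yellow cap, about 70 g. Origin: centre of its underside, z up. It belongs on the stirrer with the yellow disc.
- jar_blue: upright closed plastic sample jar, a plain cylinder 44 mm in diameter and 64 mm tall (the top 18 mm is the cap, as wide as the jar), cream body, blue cap, about 70 g. Origin: centre of its underside, z up. It belongs on the stirrer with the blue disc.
- blank_a: upright closed plastic sample jar, a plain cylinder 44 mm in diameter and 64 mm tall (the top 18 mm is the cap, as wide as the jar), cream body, black cap, about 70 g. Origin: centre of its underside, z up. A blank, which stays where it stands.
- blank_b: upright closed plastic sample jar, a plain cylinder 44 mm in diameter and 64 mm tall (the top 18 mm is the cap, as wide as the jar), cream body, black cap, about 70 g. Origin: centre of its underside, z up. A blank, which stays where it stands.
- stirrer_red: small white magnetic stirrer, fixed to the bench, 84 x 84 mm and 42 mm high, with a round red disc 64 mm in diameter on top. Origin: centre of its underside; z up, so the disc's top face, where the jar stands, is 42 mm above the origin on the same vertical.
- stirrer_yellow: small white magnetic stirrer, fixed to the bench, 84 x 84 mm and 42 mm high, with a round yellow disc 64 mm in diameter on top. Origin: centre of its underside; z up, so the disc's top face, where the jar stands, is 42 mm above the origin on the same vertical.
- stirrer_blue: small white magnetic stirrer, fixed to the bench, 84 x 84 mm and 42 mm high, with a round blue disc 64 mm in diameter on top. Origin: centre of its underside; z up, so the disc's top face, where the jar stands, is 42 mm above the origin on the same vertical.
- control_jar: same jar (44 mm diameter, 64 mm long, about 70 g) with a green cap, lying level on a grey rest 30 mm wide (narrower than the jar) and 26 mm high; its axis is 46 mm above the bench. Origin: on the jar's axis in the middle of the cap; +x points along the axis out of the cap end, so the jar's middle is at x = -23 mm.
- feeder: fixed white analyser with open chute. Origin: on the bench under the middle of the chute's upper end, z up. Chute: downhill to +y at 10 degrees, floor 62 mm up at y=0, 30 mm at y=180 mm (grey stop, 75 mm high; housing behind 120 mm); 76 mm wide, walls 20 mm, then flared to 34 mm above the floor, 110 mm apart. The -x wall is green. A jar laid along x rolls to the stop (axis y=158, z=56 mm).

How it is judged (in metres and radians):
On the way:
1. the control jar rests against the stop in the chute, cap at the green wall, before any sample jar has been put on its stirrer (y of control_jar in the frame of feeder between 0.142 and 0.175 m and x of control_jar in the frame of feeder between -0.04 and -0.01 m and z of control_jar in the frame of feeder between 0.046 and 0.066 m and angle between control_jar's own x axis and vertical between 1.37 and 1.77 rad and linear speed of control_jar below 0.02 m/s and horizontal distance between jar_red and stirrer_red above 0.035 m and horizontal distance between jar_yellow and stirrer_yellow above 0.035 m and horizontal distance between jar_blue and stirrer_blue above 0.035 m), for 0.2 s.
At the end, for the whole second after the job is handed in: The green-capped jar lies level against the stop of the chute (within about 16 mm), cap on the green-wall side; each sample jar stands upright (within 0.1 rad) on the disc of its colour, its centre within 12 mm of the disc's; all released and at rest (y of control_jar in the frame of feeder between 0.142 and 0.175 m and x of control_jar in the frame of feeder between -0.04 and -0.01 m and z of control_jar in the frame of feeder between 0.046 and 0.066 m and angle between control_jar's own x axis and vertical between 1.37 and 1.77 rad and linear speed of each of control_jar, jar_red, jar_yellow, jar_blue below 0.02 m/s and horizontal distance between jar_red and stirrer_red below 0.012 m and z of jar_red in the frame of stirrer_red between 0.038 and 0.047 m and angle between each of jar_red, jar_yellow, jar_blue's own z axis and vertical below 0.1 rad and horizontal distance between jar_yellow and stirrer_yellow below 0.012 m and z of jar_yellow in the frame of stirrer_yellow between 0.038 and 0.047 m and horizontal distance between jar_blue and stirrer_blue below 0.012 m and z of jar_blue in the frame of stirrer_blue between 0.038 and 0.047 m); the robot touches nothing.
It fails at once if a black-capped blank jar is moved by more than 20 mm or tipped (distance of any of blank_a, blank_b from where it was at the start of the episode above 0.02 m or angle between any of blank_a, blank_b's own z axis and vertical above 0.35 rad).
It fails at once if the red-capped jar is dropped onto its stirrer (let go with its underside more than 30 mm above the disc) (horizontal distance between jar_red and stirrer_red below 0.05 m and z of jar_red in the frame of stirrer_red above 0.072 m and contact force between jar_red and the fingers below 0.01 N).
It fails at once if the yellow-capped jar is dropped onto its stirrer (let go with its underside more than 30 mm above the disc) (horizontal distance between jar_yellow and stirrer_yellow below 0.05 m and z of jar_yellow in the frame of stirrer_yellow above 0.072 m and contact force between jar_yellow and the fingers below 0.01 N).
It fails at once if the blue-capped jar is dropped onto its stirrer (let go with its underside more than 30 mm above the disc) (horizontal distance between jar_blue and stirrer_blue below 0.05 m and z of jar_blue in the frame of stirrer_blue above 0.072 m and contact force between jar_blue and the fingers below 0.01 N).
It also fails if it takes over 115 s, if anything falls off the work surface, if the arm or the gripper's body presses on something with over 40 N, if the wrist force passes 120 N, or if a joint passes its speed limit or range.

## Working session

There is one attempt and no reset: what is moved stays moved. The work goes in short steps, each a Python script; the robot and the scene stay as the last script left them, time stands still between calls to the robot, and variables do not carry over. Pictures are saved under pics/ and viewed, at most 14 in all, crops included, and the job is handed in when it is done.

```bash
mkdir -p pics; cat > h.py <<'E'
import numpy as np, cv2
from scipy.spatial.transform import Rotation as Ro
from cell import robot, grip, kin, viewer
def snap(cam,fn=None):
    im=viewer.read_camera(cam)
    if fn: cv2.imwrite('pics/'+fn,im[:,:,::-1])
    return im
def pin(name,cam):
    c=viewer.camera_info(cam);R=np.array(c['R']);t=np.array(c['t'])
    return [(round(d['confidence'],2),(R.T@(np.array(d['at'])-t)).round(1)) for d in viewer.pinpoint(name,cam)]
def ray(cam,uv):
    c=viewer.camera_info(cam);K=np.array(c['camera_matrix']);R=np.array(c['R']);t=np.array(c['t'])
    p=cv2.undistortPoints(np.array([[uv]],float),K,np.array([c['k1'],0,0,0.]))[0,0]
    return -R.T@t, R.T@np.array([p[0],p[1],1])
def atz(cam,uv,z):
    o,d=ray(cam,uv); return o+d*(z-o[2])/d[2]
E
python3 - <<'E'
from h import *
print(robot.observe())
for cam in('top','side'):
    snap(cam,cam+'0.png'); c=viewer.camera_info(cam); print(cam,-np.array(c['R']).T@np.array(c['t']),c['k1'])
    for n in 'jar_red jar_yellow jar_blue blank_a stirrer_red stirrer_yellow stirrer_blue control_jar feeder'.split():
        print(n,pin(n,cam)[:3])
E
```

```text
{'t': 0.0, 'joints': array([-1.1620116 ,  0.46832941, -0.01159023,  1.60360739,  0.0059826 ,
        1.07138845, -0.05627643]), 'joint_velocities': array([-5.32800430e-04,  6.14149549e-04,  3.37813892e-05,  3.22788670e-04,
       -9.19635458e-05, -1.49145202e-03, -7.25882385e-04]), 'joint_torque': array([-2.88914325e-04, -5.20564413e+01, -1.26154374e-02, -2.43745780e+01,
       -5.66297479e-02,  1.71654217e-02,  1.60472969e-04]), 'tcp_pos': array([283.58828178, 584.24081518, 213.67804785]), 'tcp_rot': array([-7.03672694e-01, -3.06149245e+00,  2.63283570e-03]), 'contact_force': array([-0.17862942,  0.39931672,  0.08122894]), 'wrist_torque': array([ 0.0487738 ,  0.00897614, -0.00153972]), 'grip_force': 0.0, 'grip_width': 1.0026709401975238}
top [ 334.17261047  -63.41356236 1028.99450483] 0.03577946754741933
jar_red [(0.88, array([486.8,  99.4,   1.3]))]
jar_yellow [(0.78, array([493.1, -10.4,   3.2]))]
jar_blue [(0.64, array([ 408.4, -366.8,   -1. ])), (0.45, array([ 477.8, -127.5,    2. ]))]
blank_a [(0.86, array([ 423.1, -268.3,   -2.6])), (0.64, array([ 478.8, -130.8,   -0. ])), (0.
[... 332 characters left out ...]

side [ 285.25517506 -711.00555985  744.51928022] -0.0760319381088533
jar_red [(0.78, array([4.909e+02, 9.880e+01, 2.000e-01]))]
jar_yellow [(0.87, array([ 4.886e+02, -1.410e+01, -4.000e-01])), (0.46, array([ 557.1, -369.6,   45.2])), (0.34, array([ 6.446e+02,  1.232e+02, -1.000e-01]))]
jar_blue [(0.79, array([ 405.6, -370.1,    1.8]))]
blank_a [(0.84, array([ 424.2, -262.8,    1.9])), (0.74, array([ 4.779e+02, -1.328e+02,  3.000e-01]))]
stirrer_red [(0.7, array([640.4, 122.3,  -1.2]))]
stirrer_yellow [(0.66, array([ 631.9, -202.9,   -1.2]))]
stirrer_blue [(0.56, array([670.7, -42.2,  -1.2]))]
control_jar [(0.93, array([ 558.8, -369.5,   47.4]))]
feeder [(0.92, array([511.2, 260.9,  -2.7]))]
```

View pics/top0.png

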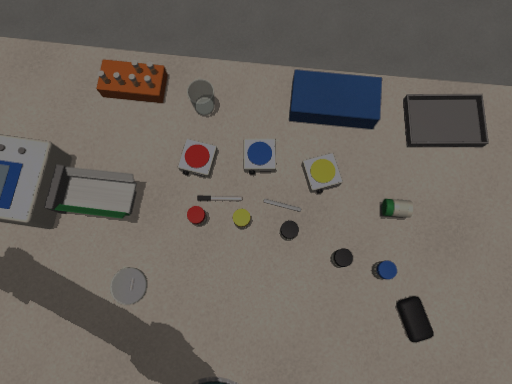

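View pics/side0.png

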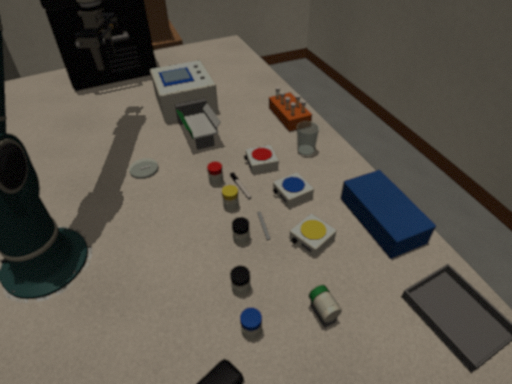

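The top view has +x up and +y left. The feeder is at (60–135, 170–215), with its green wall on the -x side. The control jar is at (397, 208), cap towards +y. The jars sit at (197,215), (242,218) and (387,270), and the blanks at (289,230) and (343,258). The side view agrees. Next I'll refine the disc centres, the feeder yaw and the control jar's axis.

```bash
cat > m.py <<'E'
from h import *
ims={c:snap(c) for c in('top','side')}
def proj(cam,P):
    c=viewer.camera_info(cam);R=np.array(c['R'])
    return cv2.projectPoints(np.array(P,float).reshape(-1,1,3),cv2.Rodrigues(R)[0],np.array(c['t'],float),np.array(c['camera_matrix']),np.array([c['k1'],0,0,0.]))[0][:,0]
def cmask(im,col):
    h=cv2.cvtColor(im,cv2.COLOR_RGB2HSV); H,S,V=h[...,0].astype(int),h[...,1],h[...,2]
    c={'red':(0,),'yellow':(30,),'blue':(112,),'green':(65,)}[col][0]
    d=np.abs((H-c+90)%180-90); return (d<(14 if col=='green' else 9))&(S>120)&(V>50)
def cen(cam,col,P,r):
    u=proj(cam,[P])[0]; m=cmask(ims[cam],col); yy,xx=np.nonzero(m)
    k=np.hypot(xx-u[0],yy-u[1])<r
    return np.array([xx[k].mean(),yy[k].mean()]),k.sum(),np.c_[xx[k],yy[k]]
if __name__=='__main__':
    for n,s in dict(red=(642,122.5),yellow=(637,-204),blue=(671,-39.5)).items():
        for cam in ims:
            u,k,_=cen(cam,n,(*s,42),20); print('disc',n,cam,k,atz(cam,u,42).round(1))
    for n,s in dict(red=(489,99),yellow=(491,-12),blue=(407,-368.5)).items():
        for cam in ims:
            u,k,_=cen(cam,n,(*s,58),14); print('jar',n,cam,k,atz(cam,u,58 if cam=='side' else 62).round(1))
    # control jar axis
    for cam in ims:
        d=viewer.silhouettes('control_jar',cam)[0]; yy,xx=np.nonzero(d['mask']); g=cmask(ims[cam],'green')&cv2.dilate(d['mask'].astype(np.uint8),np.ones((5,5))).astype(bool)
        gy,gx=np.nonzero(g)
        a=atz(cam,(gx.mean(),gy.mean()),52);b=atz(cam,(xx.mean(),yy.mean()),52)
        p=np.array([atz(cam,q,52)[:2] for q in np.c_[xx,yy]]);w,v=np.linalg.eigh(np.cov(p.T))
        print('cj',cam,d['confidence'],len(gx),len(xx),a.round(1),b.round(1),'dir',np.degrees(np.arctan2(*(a-b)[1::-1])).round(1),'pca',v[:,1],w)
        # green wall
        _,k,q=cen(cam,'green',(500,345,55),60)
        p=np.array([atz(cam,z,60)[:2] for z in q]);w,v=np.linalg.eigh(np.cov(p.T)); print('wall',cam,k,p.mean(0),v[:,1],w,p.min(0),p.max(0))
    for cam,(x0,y0,x1,y1),s in(('top',(40,150,150,230),7),('side',(165,85,235,155),8)):
        cv2.imwrite(f'pics/feed_{cam}.png',cv2.resize(ims[cam][y0:y1,x0:x1,::-1],None,fx=s,fy=s,interpolation=cv2.INTER_CUBIC))
E
python3 m.py
```

```text
disc red top 437 [642.7 122.2  42. ]
disc red side 191 [640.9 119.5  42. ]
disc yellow top 447 [ 638.8 -203.9   42. ]
disc yellow side 376 [ 636.4 -206.4   42. ]
disc blue top 431 [668.4 -38.1  42. ]
disc blue side 235 [665.7 -41.4  42. ]
jar red top 247 [487.3  99.9  62. ]
jar red side 160 [485.   96.3  58. ]
jar yellow top 245 [492.2 -12.3  62. ]
jar yellow side 198 [490.8 -15.1  58. ]
jar blue top 269 [ 405.9 -368.3   62. ]
jar blue side 323 [ 404.3 -370.1   58. ]
cj top 0.7 107 494 [ 560.2 -372.9   52. ] [ 559.6 -391.1   52. ] dir 88.0 pca [-0.08373427  0.99648812] [143.82799574 424.186635  ]
wall top 380 [468.40205921 359.22475336] [0.01265522 0.99991992] [  15.72803172 2380.83327119] [460.61363059 271.99734693] [477.32562404 443.21285879]
cj side 0.76 100 749 [ 556.7 -366.9   52. ] [ 556.9 -397.4   52. ] dir 90.3 pca [0.04469351 0.99900075] [168.36790967 491.58976363]
wall side 55 [466.95308102 381.74774941] [-0.01837121  0.99983124] [   8.28171948 1326.94675981] [461.19794739 306.53863177] [473.67087485 442.38393055]
```

View pics/feed_top.png

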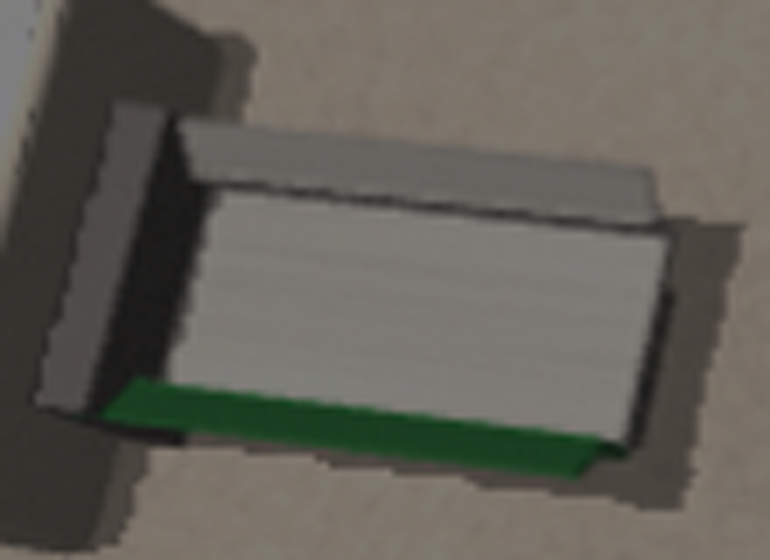

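View pics/feed_side.png

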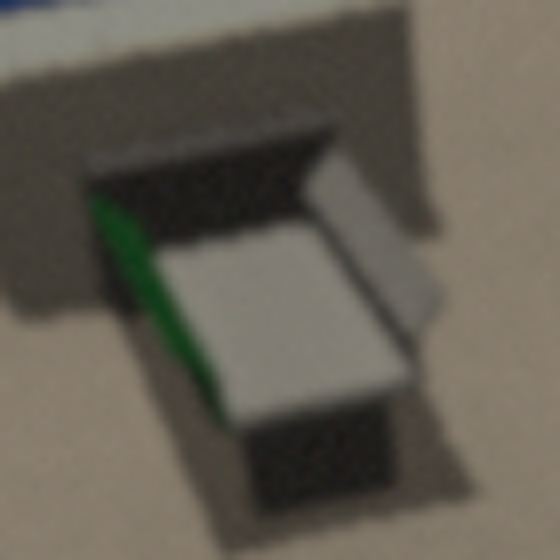

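```bash
cat > fit.py <<'E'
from m import *
from scipy.optimize import least_squares
obs=[('top',(668,237),(38,0,62)),('top',(626,450),(-38,0,62)),('top',(213,192),(38,180,30)),
     ('side',(235,420),(-38,0,62)),('side',(410,378),(38,0,62)),('side',(310,222),(38,180,30))]
def px(c,p): return (np.array(p)+.5)/(7 if c=='top' else 8)-.5+((40,150) if c=='top' else (165,85))
def w(v,P):
    c,s=np.cos(v[2]),np.sin(v[2]); return (v[0]+c*P[0]-s*P[1],v[1]+s*P[0]+c*P[1],P[2])
def f(v): return np.concatenate([proj(c,[w(v,P)])[0]-px(c,p) for c,p,P in obs])
r=least_squares(f,(510,263,0)); print(r.x,r.fun.round(1))
for c,p,P in obs: print(c,P,atz(c,px(c,p),P[2]).round(1))
v=r.x
for cam,(x0,y0,x1,y1),s in(('top',(40,150,150,230),7),('side',(165,85,235,155),8)):
    im=cv2.resize(ims[cam][y0:y1,x0:x1,::-1],None,fx=s,fy=s,interpolation=cv2.INTER_CUBIC)
    for L in ([(-38,0,62),(38,0,62),(38,180,30),(-38,180,30),(-38,0,62)],[(-38,0,82),(-38,180,50)],[(-55,0,96),(-55,180,64)],[(55,0,96),(55,180,64)],[(-55,180,75),(55,180,75)]):
        q=((proj(cam,[w(v,P) for P in L])-(x0,y0)+.5)*s-.5).round().astype(np.int32)
        cv2.polylines(im,[q],False,(0,0,255),1)
    cv2.imwrite(f'pics/ov_{cam}.png',im)
a=cv2.imread('pics/ov_top.png');cv2.imwrite('pics/ov_top2.png',a)
# reachability
yaw=v[2]
def down(psi): return (Ro.from_euler('z',psi)*Ro.from_euler('x',np.pi)).as_rotvec()
for nm,P,ps in [('cj',(558,-392,35),90),('cjup',(558,-392,160),90),('feed',w(v,(0,60,70)),180+np.degrees(yaw)),('feed0',w(v,(0,60,160)),np.degrees(yaw)),('red',(488,99,120),90),('yel',(491,-13,120),90),('blue',(406,-369,21),90),('sr',(642,121,63),90),('sb',(668,-39,63),90),('sy',(638,-205,63),90)]:
    for q in (ps,ps-180):
        j=kin.ik(np.array(P),down(np.radians(q))); print(nm,q,None if j is None else np.round(j,2))
E
python3 fit.py
```

```text
[ 5.09411750e+02  2.60403473e+02 -3.58990814e-02] [ 0.5  0.4 -0.2 -0.2  0.1  0.1 -0.7 -0.3  0.8 -0.4 -0.3 -0.2]
top (38, 0, 62) [548.2 260.4  62. ]
top (-38, 0, 62) [470.9 261.3  62. ]
top (38, 180, 30) [554.  439.1  30. ]
side (-38, 0, 62) [472.9 259.4  62. ]
side (38, 0, 62) [544.2 257.9  62. ]
side (38, 180, 30) [554.3 437.2  30. ]
cj 90 [ 0.01  0.9   0.86  1.67 -0.8   0.97  1.16]
cj -90 [-0.18  1.22  1.33  1.68 -1.24  1.31 -1.73]
cjup 90 [-0.03  0.73  0.92  1.61 -0.63  1.12  1.05]
cjup -90 [-0.19  0.99  1.34  1.62 -0.99  1.35 -1.85]
feed 177.9431341499567 [-0.6   0.57 -0.02  1.82  0.01  0.75  0.91]
feed -2.0568658500432946 [-1.04  0.63  0.57  1.85 -0.46  0.8  -1.83]
feed0 -2.0568658500432897 [-1.08  0.5   0.62  1.8  -0.35  0.95 -1.92]
feed0 -182.0568658500433 [-0.61  0.45 -0.    1.77  0.    0.92  0.92]
red 90 [-0.62  0.36  0.43  2.07 -0.21  0.75 -0.06]
red -90 [-0.12  0.35 -0.17  2.04  0.09  0.75  2.79]
yel 90 [-0.47  0.36  0.51  2.09 -0.25  0.75  0.2 ]
yel -90 [-1.01  0.75  1.35  2.12 -0.88  1.04 -2.33]
blue 90 [ 0.37  0.6   0.39  1.99 -0.38  0.62  1.01]
blue -90 [-0.2   1.13  1.33  2.02 -1.26  1.18 -1.43]
sr 90 [-0.53  0.67  0.41  1.72 -0.35  0.82  0.04]
sr -90 [-0.05  0.67 -0.27  1.68  0.23  0.82  2.73]
sb 90 [-0.36  0.72  0.54  1.68 -0.46  0.87  0.37]
sb -90 [-0.75  1.16  1.33  1.71 -1.18  1.3  -2.29]
sy 90 [-0.13  0.73  0.57  1.68 -0.49  0.88  0.64]
sy -90 [-0.5   1.16  1.33  1.7  -1.18  1.3  -2.04]
```

View pics/ov_top.png

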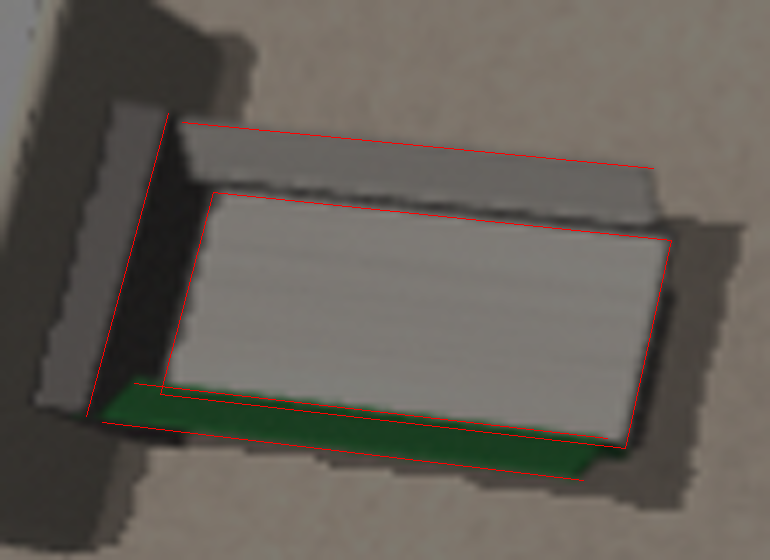

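View pics/ov_side.png

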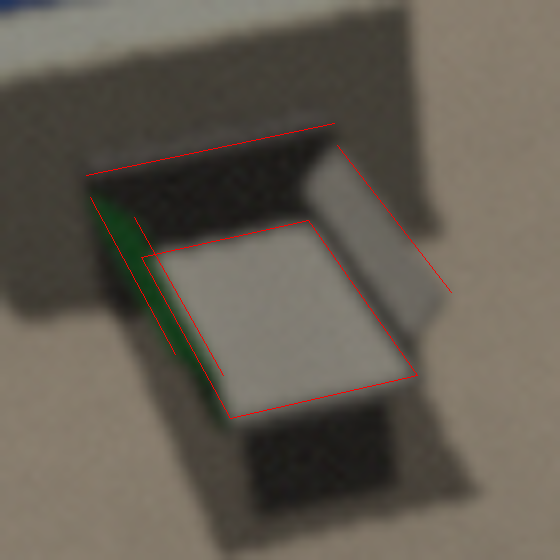

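```bash
cat >> h.py <<'E'
def down(deg): return (Ro.from_euler('z',deg,degrees=True)*Ro.from_euler('x',np.pi)).as_rotvec()
def st():
    o=robot.observe(); print('t',round(o['t'],2),'tcp',o['tcp_pos'].round(1),'w',round(o['grip_width']*92,1),'gf',round(o['grip_force'],1),'F',o['contact_force'].round(1))
E
python3 - <<'E'
from h import *
robot.movep([558.5,-392.5,170],down(90)); st()
robot.servo_line([558.5,-392.5,34]); st()
grip(0.0,20); st()
robot.servo_line([558.5,-392.5,220]); st()
snap('top'); print(pin('control_jar','top')); snap('side','lift.png'); print(pin('control_jar','side'))
E
```

```text
t 4.83 tcp [ 559.1 -391.6  169.9] w 92.1 gf 0.0 F [-0.7  0.7  0.2]
t 5.89 tcp [ 559.  -393.2   35.1] w 92.0 gf 0.0 F [ 0.4  0.4 -0.3]
t 6.67 tcp [ 558.9 -392.6   34.2] w 43.5 gf 19.9 F [1.3 0.3 0.2]
t 8.07 tcp [ 558.1 -392.1  218.9] w 43.8 gf 19.9 F [ 0.3  0.1 -1.8]
[]
[(0.84, array([ 555.8, -370.1,  227.9]))]
```

View pics/lift.png

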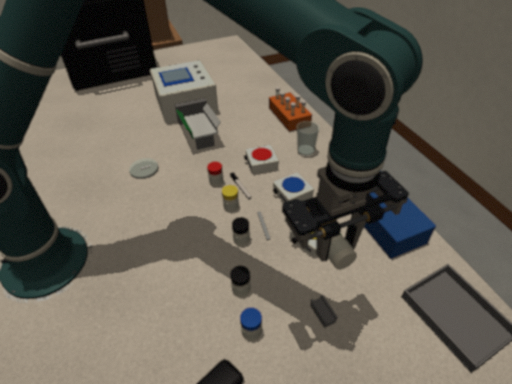

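The jar is held level (44 mm wide, cap about 22 mm from the TCP). Next I'll lay it in the chute.

```bash
python3 - <<'E'
from h import *
v=(509.4,260.4,-0.0359); c,s=np.cos(v[2]),np.sin(v[2]); x,y=0,65
X,Y=v[0]+c*x-s*y, v[1]+s*x+c*y
r=down(180+np.degrees(v[2]))
robot.movep([X,Y,220],r); st()
robot.servo_line([X,Y,90]); 
robot.servo_line([X,Y,63],feed=40); st()
grip(0.66,10); st()
robot.servo_line([X,Y,140],feed=80); st()
robot.movep([488,30,220],down(90)); st()
snap('top','roll_top.png'); print(pin('control_jar','top')); im=snap('side','roll.png'); print(pin('control_jar','side'))
cv2.imwrite('pics/rollz.png',cv2.resize(im[75:165,160:250,::-1],None,fx=6,fy=6))
E
```

```text
t 10.82 tcp [512.5 324.2 220.1] w 43.7 gf 19.9 F [-0.  -0.1 -0.2]
t 12.66 tcp [511.9 325.3  63.1] w 43.6 gf 19.9 F [ 0.1 -0.3 -0.6]
t 13.1 tcp [511.8 325.5  63.2] w 60.8 gf 0.1 F [ 1.4  0.5 -0.3]
t 14.22 tcp [511.3 325.2 139.5] w 60.2 gf 0.0 F [ 0.3 -0.8 -0.4]
t 15.39 tcp [488.2  31.  219.8] w 60.7 gf 0.0 F [-0.3  0.4  0.2]
[(0.83, array([490.7, 420.3,  51.8]))]
[(0.48, array([490.9, 419.8,  55.2]))]
```

View pics/rollz.png

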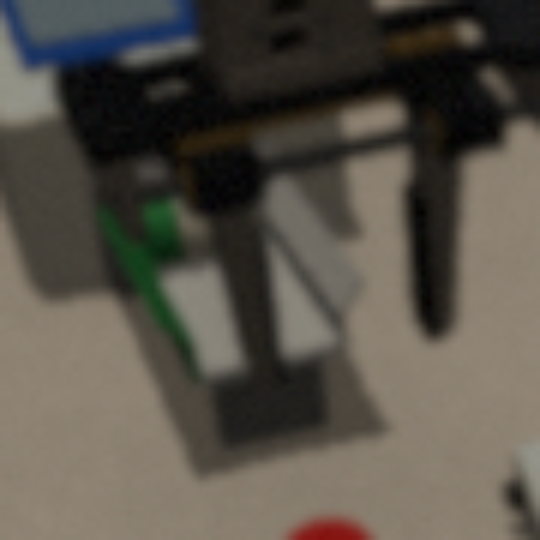

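View pics/roll_top.png

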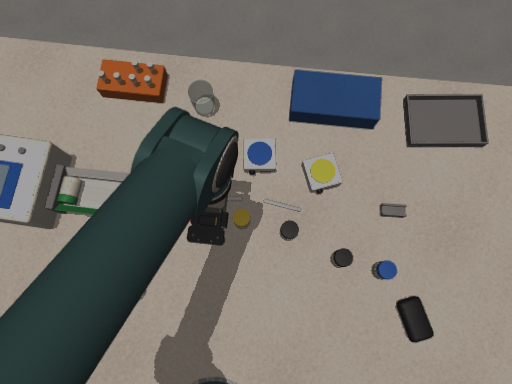

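The control jar rests at feeder (-24, 159), cap on the green side. Next are the sample jars, with a check in flight on each.

```bash
cat > pp.py <<'E'
from h import *
def run(n,a,b):
    grip(1.0); r=down(90)
    robot.movep([*a,150],r); robot.servo_line([*a,22],feed=120)
    grip(0.0,20); st()
    robot.servo_line([*a,190],feed=200)
    robot.movep([*b,190],r); 
    snap('side'); print(n,'held, want',b,pin('jar_'+n,'side'))
    robot.servo_line([*b,85]); robot.servo_line([*b,65],feed=30); st()
    grip(1.0); robot.servo_line([*b,190],feed=150); st()
E
python3 - <<'E'
from pp import *
run('red',(487.5,98.5),(642,121.5))
E
```

```text
t 18.69 tcp [487.5  98.5  22. ] w 44.1 gf 20.0 F [0.2 0.2 0.4]
red held, want (642, 121.5) [(0.62, array([643.4, 122.6, 166.4]))]
t 22.12 tcp [642.1 121.4  65. ] w 43.7 gf 20.0 F [ 0.3 -1.4 -0.7]
t 23.93 tcp [641.3 121.7 189. ] w 92.1 gf 0.0 F [ 0.6 -0.6  0. ]
```

```bash
python3 - <<'E'
from pp import *
run('yellow',(491,-13),(637.5,-204.5))
run('blue',(405.5,-369),(668,-39.5))
robot.movep([400,-330,260],down(90)); st()
for cam in('top','side'):
    snap(cam,'end_'+cam+'.png')
    for n in 'jar_red jar_yellow jar_blue blank_a control_jar'.split(): print(cam,n,pin(n,cam)[:3])
E
```

```text
t 26.98 tcp [491. -13.  22.] w 43.6 gf 20.0 F [-1.8 -0.   0.7]
yellow held, want (637.5, -204.5) [(0.57, array([ 637.5, -203.4,  166.3]))]
t 30.69 tcp [ 637.6 -204.6   65.1] w 43.6 gf 20.0 F [-1.3  0.3 -0.4]
t 32.51 tcp [ 637. -204.  189.] w 92.2 gf 0.0 F [-0.5  0.5 -0.8]
t 35.83 tcp [ 405.5 -369.    22. ] w 43.5 gf 20.0 F [ 0.5 -1.   0.3]
blue held, want (668, -39.5) [(0.75, array([666.9, -44.6, 171.9]))]
t 40.15 tcp [668.1 -39.6  65.1] w 43.9 gf 20.0 F [ 0.2  0.9 -1. ]
t 41.97 tcp [667.4 -39.2 189. ] w 91.7 gf 0.0 F [-0.4  0.7  0.4]
t 43.46 tcp [ 401.3 -329.1  259.8] w 92.2 gf 0.0 F [-0.4 -0.1 -0.1]
top jar_red [(0.84, array([641.8, 121.6,  45.6])), (0.49, array([488.7, 420.4,  50.8]))]
top jar_yellow [(0.63, array([ 640.4, -201.3,   43.3])), (0.42, array([492.9, 422.7,  51.1]))]
top jar_blue [(0.6, array([669.3, -39. ,  42.2])), (0.18, array([ 4.242e+02, -2.696e+02, -2.000e-01]))]
top blank_a [(0.86, array([ 478.7, -128.9,    1.7])), (0.56, array([ 423.7, -270. ,   -0.8])), (0.19, array([640.3, 123.8,  44.5]))]
top control_jar [(0.91, array([489.8, 419.4,  50.8]))]
side jar_red [(0.65, array([645. , 120.5,  39.8]))]
side jar_yellow [(0.42, array([ 6.442e+02,  1.221e+02, -1.000e-01]))]
side jar_blue [(0.71, array([667.2, -40.4,  42.2]))]
side blank_a [(0.96, array([ 477.5, -134.3,    1.9])), (0.91, array([ 420.6, -263.9,   -0.5]))]
side control_jar [(0.58, array([487.2, 418.1,  55.9]))]
```

View pics/end_top.png

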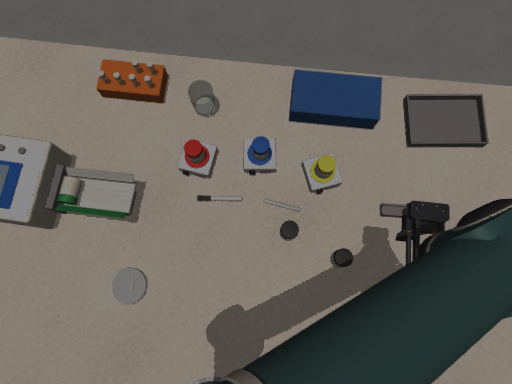

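View pics/end_side.png

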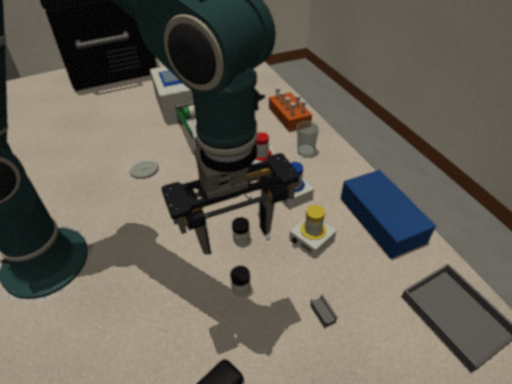

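The end pictures show the red, blue and yellow jars upright on their discs at top-view (195,150), (261,147) and (326,166). The green jar is against the stop at (68,190), and the blanks haven't moved at (289,230) and (343,258). The gripper is clear of everything.

```bash
python3 -c "
from h import *
print(robot.job_done()); st()"
```

```text
the job is handed in; nothing more can be done
None
the job is handed in; nothing more can be done
```

I handed the job in at about 43 s of robot time; no verdict came back, but the last pictures show the control jar against the chute stop with its cap at the green wall, the three sample jars upright on their own discs, and both blanks where they were.

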